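Twin mill: find which way the cap unscrews and hold it off

TASK

I want to refill the left-hand (sink-side) hopper of the twin mill: unscrew its cap and take it off. The two caps are threaded opposite ways and nothing on the outside shows which is which, so try gently one way, and if it comes up against a stop do not force it but turn it the other way. Lift the free cap straight off, carry it aside so that the hopper's mouth lies open from above, and finish still holding the cap up in the gripper, level and higher than the mill; leave the other cap screwed on and do not disturb the things standing around.

Things in the scene. Friction and masses are not known exactly. Their poses are not given: they have to be found in the camera images.
- mill: Twin electric spice mill: a heavy black base with a steel top, 124 x 244 mm, 73 mm high; it does not move. Origin on the worktop under its middle; x away from its front, y to its left (sink side). The hoppers stand 60 mm to either side of its middle. The two grinders turn opposite ways, so one cap has a left-hand and the other a right-hand thread; which one is on the left changes.
- hopper_a_seat (a point): Centre of the first hopper's shoulder, on which the cap's skirt stands; the neck rises 16 mm above it, its mouth 42 mm wide. The hopper is clear, round, 86 mm across, 66 mm high, fixed on the mill. z up; x along the finger bar of its tightened cap, give or take 3 degrees. Either hopper may be the left-hand one.
- hopper_b_seat (a point): Centre of the second hopper's shoulder, on which the cap's skirt stands; the neck rises 16 mm above it, its mouth 42 mm wide. The hopper is clear, round, 86 mm across, 66 mm high, fixed on the mill. z up; x along the finger bar of its tightened cap, give or take 3 degrees. Either hopper may be the left-hand one.
- cap_a_grip (a point): Middle of the finger bar on the first hopper's cap. The bar is 60 mm long (x), 14 mm thick (y) and 19 mm high (9.5 mm above and below this point), made to be pinched from above; z up. The bar is grey; the black cap is 74 mm across, its flat top 9 mm and the foot of its ribbed skirt 34.5 mm below this point; about 70 g.
- cap_b_grip (a point): Middle of the finger bar on the second hopper's cap. The bar is 60 mm long (x), 14 mm thick (y) and 19 mm high (9.5 mm above and below this point), made to be pinched from above; z up. The bar is grey; the black cap is 74 mm across, its flat top 9 mm and the foot of its ribbed skirt 34.5 mm below this point; about 70 g.
- cap_a: First hopper's cap; origin at its skirt's foot. A quarter-turn screw cap. The wrong way it meets a hard stop within 9 degrees (never force it past 3 N m). The right way it turns against light friction (0.1 to 0.3 N m; a sprung seal pushes it up with some 7 N), can lift straight off after about 50 degrees, best at 60 to 75, and stops again at 80 to 95. Before, it lifts no more than 1 mm.
- cap_b: Second hopper's cap; origin at its skirt's foot. Works as the first cap, with the opposite thread.
- hopper_a: The first hopper; origin at the middle of its foot, 66 mm below its shoulder.
- hopper_b: The second hopper; origin at the middle of its foot, 66 mm below its shoulder.
- lemon: A lemon, 78 mm long, lying on the worktop behind the mill; leave it.
- spice_jar: A spice jar, 41 mm across and 105 mm high, standing right of the mill; origin under its foot; leave it.
- mug: A mug, 90 mm across and 105 mm high, standing at the front right of the mill; origin under its foot; leave it.

How it is judged:
On the way:
1. the left-hand cap is unscrewed: turned more than 40 degrees while it still sits on its hopper (((y of hopper_a_seat in the frame of mill above 0 m and (angle between the x axis of cap_a_grip and the x axis of hopper_a_seat, either way round above 0.7 rad and horizontal distance between cap_a_grip and hopper_a_seat below 0.006 m and z of cap_a_grip in the frame of hopper_a_seat below 0.045 m)) or (y of hopper_b_seat in the frame of mill above 0 m and (angle between the x axis of cap_b_grip and the x axis of hopper_b_seat, either way round above 0.7 rad and horizontal distance between cap_b_grip and hopper_b_seat below 0.006 m and z of cap_b_grip in the frame of hopper_b_seat below 0.045 m)))), for 0.1 s.
At the end, for the whole second after the job is handed in: The left-hand cap is in the fingers, still, level within 20 degrees, its skirt over 30 mm higher than its hopper's shoulder and its centre over 90 mm to the side of the hopper's, touching no other part of the mill; the other cap still sits screwed on (((y of hopper_a_seat in the frame of mill above 0 m and (z of cap_a_grip in the frame of hopper_a_seat above 0.065 m and horizontal distance between cap_a_grip and hopper_a_seat above 0.09 m and angle between cap_a_grip's own z axis and vertical below 0.35 rad and contact force between the fingers and cap_a above 2 N and contact force between cap_a and hopper_a below 0.2 N and contact force between cap_a and hopper_b below 0.2 N and contact force between cap_a and cap_b below 0.2 N and contact force between cap_a and mill below 0.2 N and linear speed of cap_a below 0.03 m/s and distance between cap_b_grip and hopper_b_seat below 0.045 m and angle between the x axis of cap_b_grip and the x axis of hopper_b_seat, either way round below 0.25 rad)) or (y of hopper_b_seat in the frame of mill above 0 m and (z of cap_b_grip in the frame of hopper_b_seat above 0.065 m and horizontal distance between cap_b_grip and hopper_b_seat above 0.09 m and angle between cap_b_grip's own z axis and vertical below 0.35 rad and contact force between the fingers and cap_b above 2 N and contact force between cap_b and hopper_b below 0.2 N and contact force between cap_b and hopper_a below 0.2 N and contact force between cap_b and cap_a below 0.2 N and contact force between cap_b and mill below 0.2 N and linear speed of cap_b below 0.03 m/s and distance between cap_a_grip and hopper_a_seat below 0.045 m and angle between the x axis of cap_a_grip and the x axis of hopper_a_seat, either way round below 0.25 rad)))); the arm keeps its last pose, push and grip.
It fails at once if the other cap is turned or lifted ((y of hopper_a_seat in the frame of mill above 0 m and (angle between the x axis of cap_b_grip and the x axis of hopper_b_seat, either way round above 0.25 rad or distance of cap_b_grip from where it was at the start of the episode above 0.008 m)) or (y of hopper_b_seat in the frame of mill above 0 m and (angle between the x axis of cap_a_grip and the x axis of hopper_a_seat, either way round above 0.25 rad or distance of cap_a_grip from where it was at the start of the episode above 0.008 m))).
It fails at once if a cap is forced against its stop or its threads (more than 150 N between cap and hopper) (contact force between cap_a and hopper_a above 150 N or contact force between cap_b and hopper_b above 150 N).
It fails at once if a bystander is moved by more than 20 mm (distance of any of lemon, spice_jar, mug from where it was at the start of the episode above 0.02 m).
It also fails if it takes over 45 s, if anything falls off the work surface, if the arm or the gripper's body presses on something with over 40 N, if the wrist force passes 120 N, or if a joint passes its speed limit or range.

ROBOT

A 6-joint arm with a two-finger parallel gripper is mounted at the origin on a cart in front of the work surface, level with it; the furniture and walls round the work are solid. World frame = base frame: x ahead of the robot, y to its left, z up, the work surface at z = 0. Lengths are in m, angles in rad, forces in N, time in s.
With the tool pointing down it reaches from about 0.325 to 0.9 m from the base axis. Payload 3.5 kg.
Tool frame: the origin (TCP) lies at the very end of the fingers, on their centre line; the grasp point (between the pads) lies 19 mm behind it (arm.hold_point_z is the distance from the TCP to the grasp point, in m); z points along the fingers, y is the line along which they close (so a half turn about z gives the same grasp; the last joint's range is limited). The gripper opens to 85 mm and grips with 20 to 120 N. Pads are 22 mm wide; open, the fingers measure 114 mm over their backs; the gripper's body (76 mm by 85 mm) begins 54 mm behind the grasp point. The pads swing forward as they close: fully open they stand 13 mm farther back than shut.
Start: joints at [-1.329, 0.276, -0.026, 1.268, 0, 1.467], TCP at [0.211, -0.588, 0.231] pointing down, gripper open.
Joint ranges: [-3.12, 3.12], [-0.85, 1.88], [-1.08, 1.24], [-1.95, 2.15], [-1.57, 1.53], [-3.14, 3.14]. Speed limits (rad/s): [2.57, 2.57, 3.14, 3.14, 3.14, 3.14].

INTERFACE

Orientations are given as a unit quaternion [w, x, y, z].
In Python, from cell import status, eyes, arm gives the robot as it stands.
- The arm moves only by the shell command python3 -m crank 'ROWS'. ROWS is JSON, a list of rows, each an object of numbers: "dx", "dy", "dz": the shift along the tool's x, y, z in cm; "rx", "ry", "rz": the turn, a rotation vector about the tool's x, y, z in degrees; "jaw": the closure, from 0 (fully open) to 1 (shut). In form: [{"dx": .., "dy": .., "dz": .., "rx": .., "ry": .., "rz": .., "jaw": ..}, ...]. A call has exactly 8 rows; each row is the pose to reach, as a shift and turn from the pose commanded when the call began, along the tool's axes at that moment; what a row does not reach only later rows make up. A row lasts 1/10 s, in which the tool goes at most 50 mm and 8.59 degrees, less where a joint would pass 70% of its speed; a pose out of reach is approached as far as the arm can. A call with a gripper value outside its range is refused whole. The fingers move at their own pace and stop on an object; the grip force is fixed at half the most. Time passes only in rows, so rows that repeat a pose let the fingers close, or fill a call up. It gives the time, the measured TCP pose, the force, the opening and the grip force at its end, in the units of the state.
- status.observe(): the state, without advancing time (a new reading comes with each control period).
- eyes.camera(name): name is "scene" or "top" or "wrist"; returns the picture (384x512x3 uint8, red, green, blue); there is no depth.
- eyes.camera_model(name): a dict with "camera_matrix" (3x3 intrinsics, pixels), "pose" (4x4, takes a point from camera to world coordinates). Camera axes: x right, y up, looking along -z (the intrinsics and any distortion apply to the point x, -y, -z); pixel columns grow to the right and rows downward; lengths in m; the calibration is good to about 2 mm. A picture is of the moment at which its call begins: read the wrist's pose just before it. camera_model takes no time and is no camera call; for the wrist camera it gives the pose at the moment of the call.
- arm.close_job(): hands the job in; it is judged then, once.
The state is a dict: "clock": time; "joint_pos": joint angles; "qvel": joint speeds; "effort": joint torques, N m; "tcp_pos": TCP position; "tool_rot": TCP orientation; "force": force on the tool from outside, world axes, zero at the start; "moment": the same for the moment, N m; "opening": finger opening in m; "grip_force": force on a finger pad.
Only numpy, scipy, OpenCV 4.12 (cv2) and the standard library are available. Lean on these libraries where they do the work, as an engineer would, in place of code of your own. Each camera call takes 0.05 s, during which the arm holds its last target. There are 200 camera calls.

## Working session

There is one attempt and no reset: what is moved stays moved. The work goes in short steps, Python scripts to look and compute and a shell command to move; the robot and the scene stay as the last step left them, time stands still between calls to the robot, and variables do not carry over. Pictures are saved under pics/ and viewed, at most 10 in all, crops included, and the job is handed in when it is done.

```bash
mkdir -p pics; python3 - <<'E'
from cell import status,eyes,arm
import cv2,numpy as np
s=status.observe();print(s, arm.hold_point_z)
ims=[]
for n in("scene","top"):
    m=eyes.camera_model(n);print(n,np.round(m["camera_matrix"],1).tolist(),np.round(m["pose"],3).tolist(),[k for k in m])
    im=eyes.camera(n);np.save(f"pics/{n}.npy",im);cv2.imwrite(f"pics/{n}.png",im[:,:,::-1])
E
```

```text
{'clock': 0.0, 'joint_pos': array([-1.32944313e+00,  2.77139586e-01, -2.78729071e-02,  1.26800278e+00,
        1.62174123e-05,  1.46740479e+00]), 'qvel': array([-0.00116959,  0.00120321,  0.00187642, -0.0022605 ,  0.00054111,
        0.00085318]), 'effort': array([-1.60088162e-03, -4.45508873e+01,  2.95203441e+01,  1.64208625e-02,
       -1.84925111e-04, -8.19728456e-06]), 'tcp_pos': array([ 0.2110371 , -0.58747142,  0.23015937]), 'tool_rot': array([-1.10739192e-03,  9.85180026e-01,  1.71519929e-01, -6.83821748e-05]), 'force': array([ 0.01574043,  0.04796623, -0.00323101]), 'moment': array([ 0.01290722,  0.05010776, -0.00027984]), 'grip_force': 0.0, 'opening': 0.08555633701550622} 0.0187
scene [[409.2, 0.0, 252.8], [0.0, 409.2, 189.7], [0.0, 0.0, 1.0]] [[-0.704, 0.386, -0.597, 0.096], [-0.71, -0.363, 0.603, 0.466], [0.016, 0.848, 0.53, 0.584], [0.0, 0.0, 0.0, 1.0]] ['camera_matrix', 'pose']
top [[401.9, 0.0, 251.6], [0.0, 401.9, 190.2], [0.0, 0.0, 1.0]] [[-0.006, 0.991, -0.135, 0.449], [-1.0, -0.007, -0.004, -0.063], [-0.005, 0.135, 0.991, 1.215], [0.0, 0.0, 0.0, 1.0]] ['camera_matrix', 'pose']
```

View pics/top.png

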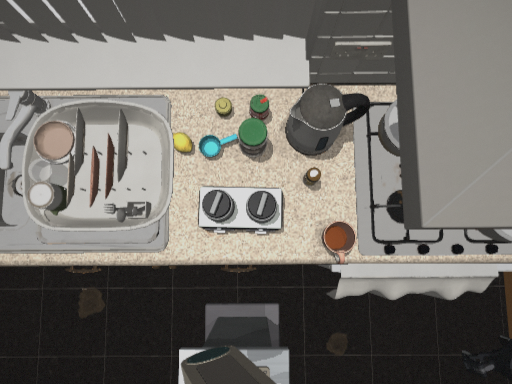

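View pics/scene.png

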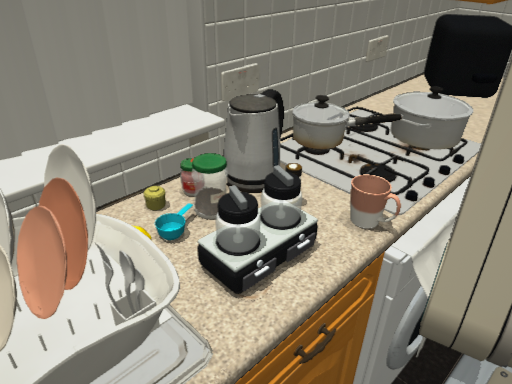

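The top view shows the mill at about (241,208), with the left cap at (217,206), the right cap at (262,206), the jar at (314,176) and the mug at (339,237). Next I'll measure the left bar.

```bash
cat > h.py <<'E'
import numpy as np,cv2
from cell import status,eyes,arm
from scipy.spatial.transform import Rotation as R
def ray(n,uv,z,m=None):
    m=m or eyes.camera_model(n);K=np.array(m["camera_matrix"]);P=np.array(m["pose"])
    uv=np.atleast_2d(uv).astype(float)
    d=np.c_[(uv[:,0]-K[0,2])/K[0,0],-(uv[:,1]-K[1,2])/K[1,1],-np.ones(len(uv))]@P[:3,:3].T
    return P[:3,3]+d*((z-P[2,3])/d[:,2])[:,None]
def tool():
    s=status.observe();q=s["tool_rot"];return s,R.from_quat(q,scalar_first=True)
E
python3 - <<'E'
from h import *
im=np.load("pics/top.npy");c=im[175:245,185:300]
cv2.imwrite("pics/c.png",cv2.resize(c[:,:,::-1],None,fx=6.5,fy=6.5,interpolation=cv2.INTER_NEAREST))
for u0,v0 in((217,206),(262,206)):
    g=im.astype(int);v=g.mean(2);sat=g.max(2)-g.min(2)
    yy,xx=np.mgrid[:384,:512];near=np.hypot(xx-u0,yy-v0)<15.5
    m=((v>75)&(v<170)&(sat<25)&near).astype(np.uint8)
    n,l,st,ce=cv2.connectedComponentsWithStats(m);k=1+st[1:,4].argmax()
    p=np.argwhere(l==k)[:,::-1].astype(np.float32);print(st[k],ce[k])
    w=ray("top",p,.183);r=cv2.minAreaRect((w[:,:2]*1000).astype(np.float32));print(r, np.round(cv2.boxPoints(r)))
    d=((v<60)&near);print("dark",ce[k], ray("top",np.argwhere(d|(l==k))[:,::-1].mean(0),.165))
E
```

```text
[202 191  31  31 504] [216.38492063 205.2718254 ]
((549.695556640625, 31.90204429626465), (75.46556854248047, 76.26032257080078), 44.66015625) [[496.  33.]
 [550. -22.]
 [603.  31.]
 [550.  86.]]
dark [216.38492063 205.2718254 ] [[0.55153047 0.03245915 0.165     ]]
[247 191  31  31 361] [259.8199446 205.7867036]
((548.2637329101562, -84.81932067871094), (76.64521789550781, 76.87904357910156), 44.629661560058594) [[ 494.  -84.]
 [ 548. -139.]
 [ 603.  -85.]
 [ 549.  -31.]]
dark [259.8199446 205.7867036] [[ 0.54879027 -0.08095818  0.165     ]]
```

View pics/c.png

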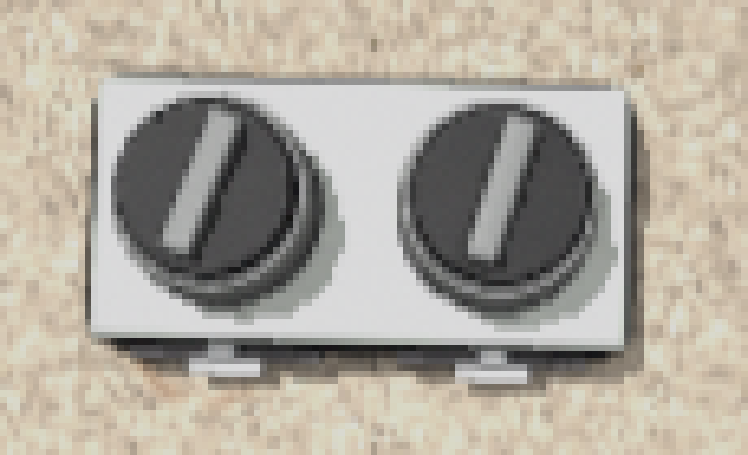

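The crop shows the left bar running from about (219.5,192) to (212.4,214) px, and the right bar is tilted much the same way. I'll tighten the threshold.

```bash
python3 - <<'E'
from h import *
im=np.load("pics/top.npy").astype(int);v=im.mean(2);yy,xx=np.mgrid[:384,:512]
C=[]
for u0,v0 in((216,203),(262,203)):
    m=((v>115)&(np.hypot(xx-u0,yy-v0)<13)).astype(np.uint8)
    n,l,st,ce=cv2.connectedComponentsWithStats(m);k=1+st[1:,4].argmax()
    w=ray("top",np.argwhere(l==k)[:,::-1],.183)*1000
    r=cv2.minAreaRect(w[:,:2].astype(np.float32))
    vx,vy,x,y=cv2.fitLine(w[:,:2].astype(np.float32),cv2.DIST_L2,0,.01,.01).ravel()
    C.append(w.mean(0)); print(st[k],r,"yaw",np.degrees(np.arctan2(vy,vx)),w.mean(0))
print(np.linalg.norm(C[0]-C[1]))
c=C[0]/1000
s,r=tool();print(r.as_matrix().round(3))
# desired: fingers close perpendicular to bar
E
```

```text
[210 192  11  22 103] ((558.4476318359375, 36.24614715576172), (11.600391387939453, 57.11431884765625), 68.58123016357422) yaw -20.819096 [558.22229688  36.35362202 183.        ]
[257 193  10  22 102] ((554.5955810546875, -83.69745635986328), (11.749741554260254, 57.38279342651367), 72.40353393554688) yaw -17.441416 [554.40804608 -83.66003345 183.        ]
120.07425205807931
[[ 0.941  0.338 -0.   ]
 [ 0.338 -0.941  0.002]
 [ 0.    -0.002 -1.   ]]
```

```bash
cat >> h.py <<'E'
def to(x,y,z,yaw):
    s,r=tool();a=np.radians(yaw)
    T=np.array([[np.cos(a),np.sin(a),0],[np.sin(a),-np.cos(a),0],[0,0,-1]])
    d=r.inv().apply(np.array([x,y,z])-s["tcp_pos"])*100
    w=np.degrees((r.inv()*R.from_matrix(T)).as_rotvec())
    print("d",d.round(2),"r",w.round(2),"t",s["clock"],"j",np.degrees(s["joint_pos"]).round(1),"F",s["force"].round(1),"M",s["moment"].round(2),"op",s["opening"])
E
python3 -c "from h import *;to(.558,.0364,.26,159.2)"
python3 -m crank '[{"dx":53.8,"dy":-47,"dz":-3,"rz":-139,"jaw":0.2},{"dx":53.8,"dy":-47,"dz":-3,"rz":-139,"jaw":0.2},{"dx":53.8,"dy":-47,"dz":-3,"rz":-139,"jaw":0.2},{"dx":53.8,"dy":-47,"dz":-3,"rz":-139,"jaw":0.2},{"dx":53.8,"dy":-47,"dz":-3,"rz":-139,"jaw":0.2},{"dx":53.8,"dy":-47,"dz":-3,"rz":-139,"jaw":0.2},{"dx":53.8,"dy":-47,"dz":-3,"rz":-139,"jaw":0.2},{"dx":53.8,"dy":-47,"dz":-3,"rz":-139,"jaw":0.2}]'
python3 -c "from h import *;to(.558,.0364,.26,159.2)"
```

```text
d [ 53.74 -47.    -2.87] r [-4.0000e-02 -1.5000e-01 -1.3944e+02] t 0.1 j [-76.2  15.9  -1.6  72.7   0.   84.1] F [ 1.   0.2 -0.2] M [ 0.03  0.01 -0.01] op 0.08569923473777441
d [ 53.74 -47.    -2.87] r [-4.0000e-02 -1.5000e-01 -1.3944e+02] t 0.1 j [-76.2  15.9  -1.6  72.7   0.   84.1] F [ 1.   0.2 -0.2] M [ 0.03  0.01 -0.01] op 0.08569923473777441invalid input
```

```bash

python3 -m crank '[{"dx":53.8,"dy":-47,"dz":-3,"rx":0,"ry":0,"rz":-139,"jaw":0.2},{"dx":53.8,"dy":-47,"dz":-3,"rx":0,"ry":0,"rz":-139,"jaw":0.2},{"dx":53.8,"dy":-47,"dz":-3,"rx":0,"ry":0,"rz":-139,"jaw":0.2},{"dx":53.8,"dy":-47,"dz":-3,"rx":0,"ry":0,"rz":-139,"jaw":0.2},{"dx":53.8,"dy":-47,"dz":-3,"rx":0,"ry":0,"rz":-139,"jaw":0.2},{"dx":53.8,"dy":-47,"dz":-3,"rx":0,"ry":0,"rz":-139,"jaw":0.2},{"dx":53.8,"dy":-47,"dz":-3,"rx":0,"ry":0,"rz":-139,"jaw":0.2},{"dx":53.8,"dy":-47,"dz":-3,"rx":0,"ry":0,"rz":-139,"jaw":0.2}]'
python3 -c "from h import *;to(.558,.0364,.26,159.2)"
```

```text
clock: 0.9
tcp_pos: [0.4059, -0.237, 0.2479]
tool_rot: [-0.0, 0.714, 0.7, 0.0]
force: [1.6, -0.7, 0.5]
opening: 0.0686
grip_force: 0.0
d [27.64 14.65 -1.21] r [-0.000e+00 -2.000e-02 -7.036e+01] t 0.9 j [-38.2  -0.5 -18.4  72.2   0.   53. ] F [ 1.6 -0.7  0.5] M [-0.   -0.07 -0.01] op 0.06860864228424975
```

```bash

python3 -m crank '[{"dx":27.5,"dy":14.5,"dz":-1.2,"rx":0,"ry":0,"rz":-70,"jaw":0.4},{"dx":27.5,"dy":14.5,"dz":-1.2,"rx":0,"ry":0,"rz":-70,"jaw":0.4},{"dx":27.5,"dy":14.5,"dz":-1.2,"rx":0,"ry":0,"rz":-70,"jaw":0.4},{"dx":27.5,"dy":14.5,"dz":-1.2,"rx":0,"ry":0,"rz":-70,"jaw":0.4},{"dx":27.5,"dy":14.5,"dz":-1.2,"rx":0,"ry":0,"rz":-70,"jaw":0.4},{"dx":27.5,"dy":14.5,"dz":-1.2,"rx":0,"ry":0,"rz":-70,"jaw":0.4},{"dx":27.5,"dy":14.5,"dz":-1.2,"rx":0,"ry":0,"rz":-70,"jaw":0.4},{"dx":27.5,"dy":14.5,"dz":-1.2,"rx":0,"ry":0,"rz":-70,"jaw":0.4}]'
python3 -c "from h import *;to(.558,.0364,.26,159.2)"
```

```text
clock: 1.7
tcp_pos: [0.5584, 0.0345, 0.2594]
tool_rot: [-0.0, 0.192, 0.981, 0.0]
force: [-1.0, -0.8, -0.5]
opening: 0.0512
grip_force: 0.0
d [ 0.1   0.16 -0.06] r [ 0.   -0.05 -1.35] t 1.7 j [-3.1  8.4 -7.3 74.3  0.  19.1] F [-1.  -0.8 -0.5] M [ 0.05 -0.   -0.02] op 0.05119790924618116
```

```bash

python3 -m crank '[{"dx":0.1,"dy":0.16,"dz":2,"rx":0,"ry":0,"rz":-1.3,"jaw":0.4},{"dx":0.1,"dy":0.16,"dz":4,"rx":0,"ry":0,"rz":-1.3,"jaw":0.4},{"dx":0.1,"dy":0.16,"dz":5,"rx":0,"ry":0,"rz":-1.3,"jaw":0.4},{"dx":0.1,"dy":0.16,"dz":5,"rx":0,"ry":0,"rz":-1.3,"jaw":0.4},{"dx":0.1,"dy":0.16,"dz":5,"rx":0,"ry":0,"rz":-1.3,"jaw":0.4},{"dx":0.1,"dy":0.16,"dz":5,"rx":0,"ry":0,"rz":-1.3,"jaw":0.4},{"dx":0.1,"dy":0.16,"dz":5,"rx":0,"ry":0,"rz":-1.3,"jaw":0.4},{"dx":0.1,"dy":0.16,"dz":5,"rx":0,"ry":0,"rz":-1.3,"jaw":0.4}]'
python3 - <<'E'
from h import *
to(.558,.0364,.168,159.2)
m=eyes.camera_model("wrist");im=eyes.camera("wrist");cv2.imwrite("pics/w.png",im[:,:,::-1]);np.save("pics/w.npy",im)
print(m["camera_matrix"],m["pose"].round(4) if hasattr(m["pose"],"round") else m["pose"])
E
```

```text
clock: 2.5
tcp_pos: [0.558, 0.0339, 0.211]
tool_rot: [0.001, 0.186, 0.983, 0.0]
force: [-0.1, -0.1, 0.4]
opening: 0.051
grip_force: 0.0
d [0.1  0.23 4.3 ] r [ 0.03  0.09 -0.64] t 2.5 j [ -3.2   9.8 -11.6  68.5   0.   18.3] F [-0.1 -0.1  0.4] M [0.02 0.01 0.  ] op 0.051043513228155174
[[297.95125973   0.         254.89715782]
 [  0.         297.95125973 191.76760394]
 [  0.           0.           1.        ]] [[ 0.3668 -0.8852 -0.2862  0.4858]
 [ 0.9303  0.3494  0.1116  0.0612]
 [ 0.0012 -0.3072  0.9517  0.3527]
 [ 0.      0.      0.      1.    ]]
```

View pics/w.png

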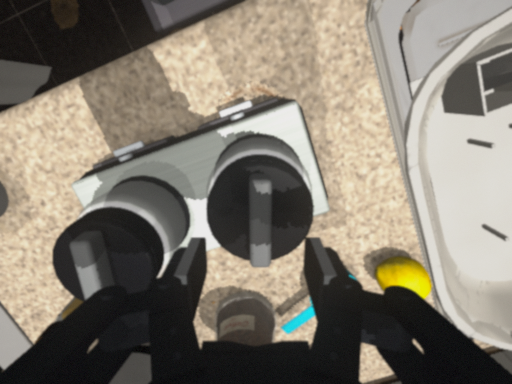

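The wrist picture shows the left bar between the fingertips, spanning about (260,180)–(260,266) px, with the fingertips at about (195,245) and (320,245). I'll compute the offset from the wrist view.

```bash
python3 - <<'E'
from h import *
im=np.load("pics/w.npy").astype(int);v=im.mean(2);m0=eyes.camera_model("wrist")
m=np.zeros((384,512),np.uint8);m[176:270,238:284]=1
m&=((v>70)&(v<190)).astype(np.uint8)
m=cv2.morphologyEx(m,cv2.MORPH_OPEN,np.ones((5,5),np.uint8))
n,l,st,ce=cv2.connectedComponentsWithStats(m);k=1+st[1:,4].argmax();print(st[k])
p=np.argwhere(l==k)[:,::-1]
for row in (190,210,230,250,262):
    q=p[p[:,1]==row][:,0]; print(row,q.min(),q.max(), ray("wrist",[[(q.min()+q.max())/2,row]],.183,m0).round(4))
s,r=tool();print(s["tcp_pos"],s["clock"])
to(.558,.0364,.168,159.2)
E
```

```text
[ 238  218   36   51 1034]Traceback (most recent call last):
  File "<stdin>", line 9, in <module>
    return umr_minimum(a, axis, None, out, keepdims, initial, where)
ValueError: zero-size array to reduction operation minimum which has no identity
```

```bash
python3 - <<'E'
from h import *
im=np.load("pics/w.npy").astype(float);v=im.mean(2);m0=eyes.camera_model("wrist")
for a in(190,205,220,235,250,260):
    f=v[a-2:a+3].mean(0)[235:287]; g=np.gradient(cv2.GaussianBlur(f[None],(5,1),1).ravel())
    i,j=235+g.argmax(),235+g.argmin()
    print(a,i,j,ray("wrist",[[i,a],[j,a]],.183,m0)[:,:2].round(4).tolist())
c=v[:,256:266].mean(1)
print("ends",c[170:192].round(),c[256:276].round())
print(ray("wrist",[[260.5,180],[260.5,266]],.183,m0).round(4))
print(status.observe()["tcp_pos"])
E
```

```text
190 256 271 [[0.5359, 0.0424], [0.5391, 0.0507]]
205 249 271 [[0.5432, 0.0349], [0.5481, 0.0473]]
220 249 271 [[0.5523, 0.0313], [0.5573, 0.0439]]
235 249 270 [[0.5618, 0.0275], [0.5666, 0.0397]]
250 250 270 [[0.5718, 0.0241], [0.5765, 0.036]]
260 275 242 [[0.5845, 0.0364], [0.5766, 0.0166]]
ends [ 55.  50.  47.  50.  54.  56.  56.  57.  60.  72.  89. 103. 113. 123.
 133. 140. 142. 141. 140. 139. 136. 125.] [142. 142. 141. 141. 141. 141. 141. 141. 140. 137. 140. 170. 195. 198.
 195. 193. 193. 190. 183. 176.]
[[0.5311 0.0471 0.183 ]
 [0.5851 0.0261 0.183 ]]
[0.55783473 0.03391125 0.21077042]
```

```bash

python3 -m crank '[{"dx":0.1,"dy":0.24,"dz":0,"rx":0,"ry":0,"rz":-0.6,"jaw":0.4},{"dx":0.1,"dy":0.24,"dz":1,"rx":0,"ry":0,"rz":-0.6,"jaw":0.4},{"dx":0.1,"dy":0.24,"dz":2,"rx":0,"ry":0,"rz":-0.6,"jaw":0.4},{"dx":0.1,"dy":0.24,"dz":3,"rx":0,"ry":0,"rz":-0.6,"jaw":0.4},{"dx":0.1,"dy":0.24,"dz":3,"rx":0,"ry":0,"rz":-0.6,"jaw":0.4},{"dx":0.1,"dy":0.24,"dz":3,"rx":0,"ry":0,"rz":-0.6,"jaw":0.4},{"dx":0.1,"dy":0.24,"dz":3,"rx":0,"ry":0,"rz":-0.6,"jaw":0.4},{"dx":0.1,"dy":0.24,"dz":3,"rx":0,"ry":0,"rz":-0.6,"jaw":0.4}]'
python3 -c "from h import *;to(.558,.0365,.168,159)"
```

```text
clock: 3.35
tcp_pos: [0.5578, 0.0365, 0.1806]
tool_rot: [0.0, 0.181, 0.984, 0.0]
force: [-0.1, 0.5, -0.3]
opening: 0.0514
grip_force: 0.0
d [-0.02  0.    1.26] r [0.02 0.05 0.16] t 3.35 j [ -2.9  11.  -14.   65.   -0.   18. ] F [-0.1  0.5 -0.3] M [-0.05  0.03  0.01] op 0.051382977117882485
```

```bash

python3 -m crank '[{"dx":0,"dy":0,"dz":0.6,"rx":0,"ry":0,"rz":0,"jaw":0.4},{"dx":0,"dy":0,"dz":1.2,"rx":0,"ry":0,"rz":0,"jaw":0.4},{"dx":0,"dy":0,"dz":1.2,"rx":0,"ry":0,"rz":0,"jaw":0.6},{"dx":0,"dy":0,"dz":1.2,"rx":0,"ry":0,"rz":0,"jaw":0.75},{"dx":0,"dy":0,"dz":1.2,"rx":0,"ry":0,"rz":0,"jaw":1},{"dx":0,"dy":0,"dz":1.2,"rx":0,"ry":0,"rz":0,"jaw":1},{"dx":0,"dy":0,"dz":1.2,"rx":0,"ry":0,"rz":0,"jaw":1},{"dx":0,"dy":0,"dz":1.2,"rx":0,"ry":0,"rz":0,"jaw":1}]'
python3 -c "from h import *;to(.558,.0365,.168,159)"
```

```text
clock: 4.15
tcp_pos: [0.5574, 0.0369, 0.1682]
tool_rot: [0.0, 0.181, 0.984, 0.0]
force: [-0.9, 1.4, 0.7]
opening: 0.0124
grip_force: 60.5
d [-0.07 -0.02  0.02] r [ 0.04 -0.01  0.18] t 4.15 j [ -2.9  11.5 -14.9  63.6   0.   18. ] F [-0.9  1.4  0.7] M [ 0.37 -0.02 -0.02] op 0.012435932527017118
```

```bash

python3 -m crank '[{"dx":0,"dy":0,"dz":0,"rx":0,"ry":0,"rz":1,"jaw":1},{"dx":0,"dy":0,"dz":0,"rx":0,"ry":0,"rz":2,"jaw":1},{"dx":0,"dy":0,"dz":0,"rx":0,"ry":0,"rz":3,"jaw":1},{"dx":0,"dy":0,"dz":0,"rx":0,"ry":0,"rz":4,"jaw":1},{"dx":0,"dy":0,"dz":0,"rx":0,"ry":0,"rz":5,"jaw":1},{"dx":0,"dy":0,"dz":0,"rx":0,"ry":0,"rz":5,"jaw":1},{"dx":0,"dy":0,"dz":0,"rx":0,"ry":0,"rz":5,"jaw":1},{"dx":0,"dy":0,"dz":0,"rx":0,"ry":0,"rz":5,"jaw":1}]'
python3 -c "from h import *;to(.558,.0365,.168,159)"
```

```text
clock: 4.95
tcp_pos: [0.5575, 0.0371, 0.1682]
tool_rot: [0.0, 0.223, 0.975, 0.001]
force: [-0.1, 4.8, 0.1]
opening: 0.0124
grip_force: 61.9
d [-0.07 -0.03  0.02] r [ 0.06 -0.01 -4.78] t 4.95 j [ -2.9  11.5 -14.9  63.6   0.1  22.9] F [-0.1  4.8  0.1] M [ 1.1  -0.09  0.94] op 0.012436834229002786
```

```bash

python3 -m crank '[{"dx":0,"dy":0,"dz":0,"rx":0,"ry":0,"rz":0.5,"jaw":1},{"dx":0,"dy":0,"dz":0,"rx":0,"ry":0,"rz":1,"jaw":1},{"dx":0,"dy":0,"dz":0,"rx":0,"ry":0,"rz":1,"jaw":1},{"dx":0,"dy":0,"dz":0,"rx":0,"ry":0,"rz":1,"jaw":1},{"dx":0,"dy":0,"dz":0,"rx":0,"ry":0,"rz":1,"jaw":1},{"dx":0,"dy":0,"dz":0,"rx":0,"ry":0,"rz":1,"jaw":1},{"dx":0,"dy":0,"dz":0,"rx":0,"ry":0,"rz":1,"jaw":1},{"dx":0,"dy":0,"dz":0,"rx":0,"ry":0,"rz":1,"jaw":1}]'
python3 -c "from h import *;to(.558,.0365,.168,159)"
```

```text
clock: 5.75
tcp_pos: [0.5575, 0.0371, 0.1682]
tool_rot: [0.0, 0.231, 0.973, 0.001]
force: [0.8, 5.2, 0.4]
opening: 0.0124
grip_force: 64.7
d [-0.07 -0.04  0.02] r [ 0.07 -0.01 -5.73] t 5.75 j [ -2.9  11.5 -14.9  63.6   0.1  23.9] F [0.8 5.2 0.4] M [ 1.06 -0.08  1.23] op 0.012439659751380151
```

The torque rises with angle (0.94 to 1.23 N m), so this is the stop. I'll turn the other way.

```bash

python3 -m crank '[{"dx":0,"dy":0,"dz":0,"rx":0,"ry":0,"rz":-3,"jaw":1},{"dx":0,"dy":0,"dz":0,"rx":0,"ry":0,"rz":-6,"jaw":1},{"dx":0,"dy":0,"dz":0,"rx":0,"ry":0,"rz":-9,"jaw":1},{"dx":0,"dy":0,"dz":0,"rx":0,"ry":0,"rz":-12,"jaw":1},{"dx":0,"dy":0,"dz":0,"rx":0,"ry":0,"rz":-14,"jaw":1},{"dx":0,"dy":0,"dz":0,"rx":0,"ry":0,"rz":-16,"jaw":1},{"dx":0,"dy":0,"dz":0,"rx":0,"ry":0,"rz":-16,"jaw":1},{"dx":0,"dy":0,"dz":0,"rx":0,"ry":0,"rz":-16,"jaw":1}]'
python3 -c "from h import *;to(.558,.0365,.168,159)"
```

```text
clock: 6.55
tcp_pos: [0.5578, 0.0362, 0.1682]
tool_rot: [0.0, 0.096, 0.995, -0.0]
force: [2.1, 3.1, -1.5]
opening: 0.0125
grip_force: 60.5
d [-0.02  0.03  0.02] r [-0.02  0.05 10.03] t 6.55 j [ -2.9  11.5 -14.9  63.5  -0.    8.1] F [ 2.1  3.1 -1.5] M [ 0.6  -0.38 -0.11] op 0.012510554843936029
```

```bash

python3 -m crank '[{"dx":0,"dy":0,"dz":0,"rx":0,"ry":0,"rz":-4,"jaw":1},{"dx":0,"dy":0,"dz":0,"rx":0,"ry":0,"rz":-8,"jaw":1},{"dx":0,"dy":0,"dz":0,"rx":0,"ry":0,"rz":-12,"jaw":1},{"dx":0,"dy":0,"dz":0,"rx":0,"ry":0,"rz":-16,"jaw":1},{"dx":0,"dy":0,"dz":0,"rx":0,"ry":0,"rz":-20,"jaw":1},{"dx":0,"dy":0,"dz":0,"rx":0,"ry":0,"rz":-24,"jaw":1},{"dx":0,"dy":0,"dz":0,"rx":0,"ry":0,"rz":-28,"jaw":1},{"dx":0,"dy":0,"dz":0,"rx":0,"ry":0,"rz":-30,"jaw":1}]'
python3 -c "from h import *;to(.558,.0365,.168,159)"
```

```text
clock: 7.35
tcp_pos: [0.5572, 0.0356, 0.1682]
tool_rot: [-0.0, -0.166, 0.986, -0.001]
force: [0.4, 1.4, -0.0]
opening: 0.0124
grip_force: 60.6
d [-0.1   0.06  0.02] r [-1.200e-01 -2.000e-02  4.013e+01] t 7.35 j [ -2.9  11.5 -14.9  63.6  -0.1 -22. ] F [ 0.4  1.4 -0. ] M [ 0.25 -0.1  -0.15] op 0.01237622807585798
```

```bash

python3 -m crank '[{"dx":0,"dy":0,"dz":0,"rx":0,"ry":0,"rz":-4,"jaw":1},{"dx":0,"dy":0,"dz":0,"rx":0,"ry":0,"rz":-8,"jaw":1},{"dx":0,"dy":0,"dz":0,"rx":0,"ry":0,"rz":-12,"jaw":1},{"dx":0,"dy":0,"dz":0,"rx":0,"ry":0,"rz":-16,"jaw":1},{"dx":0,"dy":0,"dz":0,"rx":0,"ry":0,"rz":-20,"jaw":1},{"dx":0,"dy":0,"dz":0,"rx":0,"ry":0,"rz":-24,"jaw":1},{"dx":0,"dy":0,"dz":0,"rx":0,"ry":0,"rz":-26,"jaw":1},{"dx":0,"dy":0,"dz":0,"rx":0,"ry":0,"rz":-26,"jaw":1}]'
python3 - <<'E'
from h import *
to(.558,.0365,.168,159)
im=eyes.camera("wrist");cv2.imwrite("pics/w2.png",im[:,:,::-1])
E
```

```text
clock: 8.15
tcp_pos: [0.558, 0.0355, 0.1692]
tool_rot: [0.0, -0.383, 0.924, -0.001]
force: [0.7, 0.5, 6.1]
opening: 0.0127
grip_force: 61.2
d [-0.07  0.07  0.12] r [-1.600e-01  6.000e-02  6.607e+01] t 8.15 j [ -2.9  11.5 -14.8  63.6  -0.1 -48. ] F [0.7 0.5 6.1] M [0.03 0.04 0.04] op 0.01270207497210559
```

View pics/w2.png

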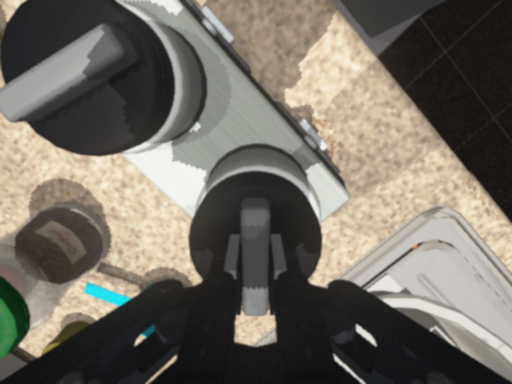

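The cap has turned with the fingers: its bar lies between them at (255,255) px. The seal now pushes up with 6 N, so the cap is free. I'll lift it straight up.

```bash

python3 -m crank '[{"dx":0,"dy":0,"dz":-0.3,"rx":0,"ry":0,"rz":0,"jaw":1},{"dx":0,"dy":0,"dz":-0.8,"rx":0,"ry":0,"rz":0,"jaw":1},{"dx":0,"dy":0,"dz":-1.5,"rx":0,"ry":0,"rz":0,"jaw":1},{"dx":0,"dy":0,"dz":-2.5,"rx":0,"ry":0,"rz":0,"jaw":1},{"dx":0,"dy":0,"dz":-4,"rx":0,"ry":0,"rz":0,"jaw":1},{"dx":0,"dy":0,"dz":-6,"rx":0,"ry":0,"rz":0,"jaw":1},{"dx":0,"dy":0,"dz":-8,"rx":0,"ry":0,"rz":0,"jaw":1},{"dx":0,"dy":0,"dz":-8,"rx":0,"ry":0,"rz":0,"jaw":1}]'
python3 -c "from h import *;to(.50,.19,.255,-135)"
```

```text
clock: 9.0
tcp_pos: [0.5593, 0.0363, 0.2518]
tool_rot: [0.003, -0.384, 0.923, -0.002]
force: [0.1, 0.2, -0.5]
opening: 0.0123
grip_force: 60.4
d [-6.71 15.04 -0.37] r [-0.28  0.21  0.16] t 9.0 j [ -2.9   8.5  -8.2  73.   -0.  -48. ] F [ 0.1  0.2 -0.5] M [-0.01 -0.   -0.  ] op 0.01225692244214815
```

```bash

python3 -m crank '[{"dx":0,"dy":0.5,"dz":-1,"rx":0,"ry":0,"rz":0,"jaw":1},{"dx":-0.3,"dy":2,"dz":-2,"rx":0,"ry":0,"rz":0,"jaw":1},{"dx":-0.6,"dy":4.5,"dz":-2,"rx":0,"ry":0,"rz":0,"jaw":1},{"dx":-1,"dy":7.5,"dz":-2,"rx":0,"ry":0,"rz":0,"jaw":1},{"dx":-1.3,"dy":10.5,"dz":-2,"rx":0,"ry":0,"rz":0,"jaw":1},{"dx":-1.6,"dy":13,"dz":-2,"rx":0,"ry":0,"rz":0,"jaw":1},{"dx":-1.8,"dy":14.3,"dz":-2,"rx":0,"ry":0,"rz":0,"jaw":1},{"dx":-1.8,"dy":14.3,"dz":-2,"rx":0,"ry":0,"rz":0,"jaw":1}]'
python3 -m crank '[{"dx":0,"dy":0,"dz":0,"rx":0,"ry":0,"rz":0,"jaw":1},{"dx":0,"dy":0,"dz":0,"rx":0,"ry":0,"rz":0,"jaw":1},{"dx":0,"dy":0,"dz":0,"rx":0,"ry":0,"rz":0,"jaw":1},{"dx":0,"dy":0,"dz":0,"rx":0,"ry":0,"rz":0,"jaw":1},{"dx":0,"dy":0,"dz":0,"rx":0,"ry":0,"rz":0,"jaw":1},{"dx":0,"dy":0,"dz":0,"rx":0,"ry":0,"rz":0,"jaw":1},{"dx":0,"dy":0,"dz":0,"rx":0,"ry":0,"rz":0,"jaw":1},{"dx":0,"dy":0,"dz":0,"rx":0,"ry":0,"rz":0,"jaw":1}]'
python3 - <<'E'
from h import *
to(.47,.15,.27,-135)
a=[eyes.camera(n)[:,:,::-1] for n in("scene","top")]
cv2.imwrite("pics/e.png",np.hstack([a[0][100:384,0:384],a[1][100:384,100:400]]))
E
```

```text
clock: 9.8
tcp_pos: [0.4671, 0.1514, 0.268]
tool_rot: [-0.0, -0.385, 0.923, 0.0]
force: [0.5, -0.3, -0.7]
opening: 0.0127
grip_force: 60.4
clock: 10.6
tcp_pos: [0.4687, 0.1501, 0.2681]
tool_rot: [-0.0, -0.384, 0.923, 0.0]
force: [0.0, 0.5, -1.4]
opening: 0.0123
grip_force: 60.4
d [-0.08 -0.1  -0.19] r [ 0.   -0.    0.16] t 10.6 j [ 10.2   1.2 -14.2  74.6   0.  -34.9] F [ 0.   0.5 -1.4] M [0.04 0.04 0.04] op 0.012304208230046649
```

View pics/e.png

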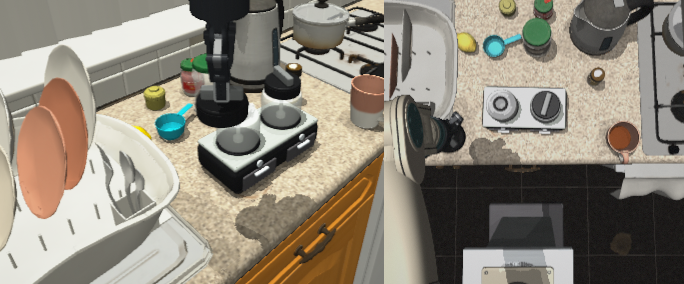

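The picture shows the cap held level in the gripper, aside of the mill. The left hopper's mouth is open at (502,103) px, the right cap is still on at (546,106), and the bystanders haven't moved.

```bash
python3 -c "
from cell import arm;print(arm.close_job())"
```

```text
the job is handed in; nothing more can be done
None
```

I unscrewed the left-hand cap, lifted it off and carried it aside. The gripper holds it level above the mill, with the left hopper open, the right cap still on and nothing around it disturbed; I've handed the job in, but the verdict wasn't shown.

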